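# Lay out the extrusion die parts on their matching pads

### The arm

A 6-joint arm with a two-finger parallel gripper is mounted at the origin on the work surface. World frame = base frame: x ahead of the robot, y to its left, z up, the work surface at z = 0. Lengths are in m, angles in rad, forces in N, time in s.
With the tool pointing down it reaches from about 0.35 to 0.85 m from the base axis. Payload 8.1 kg.
Tool frame: the origin (TCP) lies between the finger pads; the fingertips stand 14 mm ahead of it and the grasp point (between the pads) lies 5 mm behind it; z points along the fingers, y is the line along which they close (so a half turn about z gives the same grasp; the last joint's range is limited). The gripper opens to 85 mm and grips with 20 to 120 N. Pads are 22 mm wide; open, the fingers measure 114 mm over their backs; the gripper's body (76 mm by 85 mm) begins 54 mm behind the grasp point. The pads swing forward as they close: fully open they stand 13 mm farther back than shut.
Start: joints at [1.179, 0.13, 1.488, -0, 1.523, -0.085], TCP at [0.181, 0.572, 0.245] pointing down, gripper open.
Joint ranges: [-2.96, 2.96], [-0.89, 2.26], [0.02, 2.5], [-1.34, 4.48], [0, 2.73], [-2.66, 2.66]. Speed limits (rad/s): [2.39, 2.39, 2.79, 3.14, 3.14, 3.14].

### API

Orientations are given as a 3x3 rotation matrix whose columns are the frame's x, y, z axes.
In Python, from bench import ctrl, viewer gives the robot as it stands.
- The arm moves only by the tool arm_command, never from a script. Its arguments are lists of equal length, an entry for each row: "rot": the turn, a rotation vector about the tool's x, y, z in degrees, a list of three; "linear": the shift along the tool's x, y, z in mm, a list of three; "fingers": the finger opening in mm, from 0 to 85.4. A call has 1 to 12 rows; each row shifts and turns the commanded pose from where the row before left it, along the tool's axes as they then stand; what a row does not reach is not made up. A row lasts 1/8 s, in which the tool goes at most 62.5 mm and 10.7 degrees, less where a joint would pass 70% of its speed; a pose out of reach is approached as far as the arm can. A call is refused whole if a number of a shift passes 62.5 or a number of a turn 10.7, either way. A call with a gripper value outside its range is refused whole. The fingers move at their own pace and stop on an object; the grip force is fixed at half the most. Time passes only in rows, so rows that do not move let the fingers close. It gives the time, the measured TCP pose, the force, the opening and the grip force at its end, in the units of the state.
- ctrl.get_obs(): the state, without advancing time (a new reading comes with each control period).
- viewer.get_image(name): name is "scene" or "top"; returns (picture, depth): 480x640x3 uint8, red, green, blue; 480x640 float32, m along the optical axis (not along the pixel's ray), 0 where there is no reading.
- viewer.camera_info(name): a dict with "vfov" (degrees; the focal length in pixels is half the picture's height over the tangent of half this angle, whatever the lens; pixels are square), "cx", "cy" (the principal point, pixels), "R" (3x3) and "t" (3): a world point X has camera coordinates R X + t. Camera axes: x right, y down, z forward; pixel columns grow to the right and rows downward; lengths in m; the calibration is good to about 2 mm. A picture is of the moment at which its call begins. camera_info takes no time and is no camera call.
- ctrl.job_done(): hands the job in; it is judged then, once.
The state is a dict: "time": time; "qpos": joint angles; "joint_velocities": joint speeds; "joint_torque": joint torques, N m; "position": TCP position; "tool_rot": TCP orientation; "wrist_force": force on the tool from outside, world axes, zero at the start; "torque": the same for the moment, N m; "grip_width": finger opening in m; "grip_force": force on a finger pad.
Only numpy, scipy, OpenCV 4.12 (cv2) and the standard library are available. Lean on these libraries where they do the work, as an engineer would, in place of code of your own. Each camera call takes 0.05 s, during which the arm holds its last target. There are 200 camera calls.

### The job

Lay out the die kit for the next extrusion run: put the round green spinneret, the blue slot die, the brass clamp nut and the red flange each on the black rubber pad that shows its own silhouette, standing upright, centred on the silhouette and turned to line up with it. Set each part down gently, without dropping it, let go of everything, and leave the golden spool and the steel canister where they stand.

Things in the scene. Friction and masses are not known exactly. Their poses are not given: they have to be found in the camera images.
- spinneret: Spinneret: round part, 46 mm tall: a green disc 60 mm in diameter and 12 mm thick, with a bright steel boss 44 mm in diameter centred on it from 12 to 46 mm height, and small dark holes in the top. Grip it by the boss. About 0.4 kg. Stands upright on the table at the start. Origin: centre of its underside, z up. Round, so its yaw does not matter.
- slot_die: Slot die: blue oblong block, 86 mm (x) by 40 mm (y) by 46 mm tall, with a black slit along x and six steel screws in the top. Grip it across its 40 mm width. About 0.4 kg. Stands upright on the table at the start. Origin: centre of its underside, z up.
- clamp_nut: Clamp nut: brass hexagonal block, 50 mm across flats (57.7 mm across corners), 46 mm tall, with a black bore on top. Corners point along +x and -x, a pair of flats faces +y and -y. Grip it across two flats. About 0.4 kg. Stands upright on the table at the start. Origin: centre of its underside, z up.
- flange: Flange: red square plate 60 by 60 mm (sides along x and y) and 12 mm thick, with a round steel neck 36 mm in diameter centred on it from 12 to 46 mm height. Grip it by the neck. About 0.4 kg. Stands upright on the table at the start. Origin: centre of its underside, z up.
- pad_round: Pad for the spinneret. Fixed black rubber disc, 120 mm in diameter and 5 mm thick, flat on the table. Origin: centre of its underside (the table's surface), z up; its upper face is 5 mm above the origin. On it lies a flat painted silhouette, centred: a green circle 66 mm in diameter.
- pad_oblong: Pad for the slot die. Fixed black rubber disc, 120 mm in diameter and 5 mm thick, flat on the table. Origin: centre of its underside (the table's surface), z up; its upper face is 5 mm above the origin. On it lies a flat painted silhouette, centred: a blue rectangle 92 mm (along x) by 46 mm (along y).
- pad_hex: Pad for the clamp nut. Fixed black rubber disc, 120 mm in diameter and 5 mm thick, flat on the table. Origin: centre of its underside (the table's surface), z up; its upper face is 5 mm above the origin. On it lies a flat painted silhouette, centred: a yellow hexagon 56 mm across flats, corners along +x and -x.
- pad_square: Pad for the flange. Fixed black rubber disc, 120 mm in diameter and 5 mm thick, flat on the table. Origin: centre of its underside (the table's surface), z up; its upper face is 5 mm above the origin. On it lies a flat painted silhouette, centred: a red square 66 by 66 mm, sides along x and y.
- spool: Bystander: upright golden spool, 56 mm in diameter, 112 mm tall, loose, beyond the work. Origin: centre of its underside. Not to be disturbed.
- canister: Bystander: steel canister 90 mm in diameter, 110 mm tall, with wooden sticks standing out of it to about 155 mm, loose, at the robot's right. Origin: centre of its underside. Not to be disturbed.
Mind the look-alikes: they are no part of the job. Of the things like the slot_die, leave any that is purple; of the rest the larger one is meant.

How it is judged:
At the end, for the whole second after the job is handed in: Each part stands upright (within 0.1 rad), at rest, on its own pad, its centre within 10 mm of the pad's centre; slot die, clamp nut and flange line up with their silhouettes within 0.2 rad (any turn giving the same outline counts). All are released (horizontal distance between spinneret and pad_round below 0.01 m and z of spinneret in the frame of pad_round between 0.002 and 0.009 m and angle between each of spinneret, slot_die, clamp_nut, flange's own z axis and vertical below 0.1 rad and linear speed of each of spinneret, slot_die, clamp_nut, flange below 0.02 m/s and angular speed of each of spinneret, slot_die, clamp_nut, flange below 0.2 rad/s and horizontal distance between slot_die and pad_oblong below 0.01 m and z of slot_die in the frame of pad_oblong between 0.002 and 0.009 m and horizontal distance between clamp_nut and pad_hex below 0.01 m and z of clamp_nut in the frame of pad_hex between 0.002 and 0.009 m and horizontal distance between flange and pad_square below 0.01 m and z of flange in the frame of pad_square between 0.002 and 0.009 m and angle between the x axis of slot_die and the x axis of pad_oblong, either way round below 0.2 rad and (angle between the x axis of clamp_nut and the x axis of pad_hex, either way round below 0.2 rad or angle between the x axis of clamp_nut and the x axis of pad_hex, either way round between 0.847 and 1.247 rad) and (angle between the x axis of flange and the x axis of pad_square, either way round below 0.2 rad or angle between the x axis of flange and the x axis of pad_square, either way round between 1.371 and 1.771 rad)); the robot touches nothing.
It fails at once if a part is dropped or thrown (faster than 0.6 m/s, a fall of about 18 mm, while the fingers do not touch it) ((linear speed of spinneret above 0.6 m/s and contact force between spinneret and the fingers below 0.05 N) or (linear speed of slot_die above 0.6 m/s and contact force between slot_die and the fingers below 0.05 N) or (linear speed of clamp_nut above 0.6 m/s and contact force between clamp_nut and the fingers below 0.05 N) or (linear speed of flange above 0.6 m/s and contact force between flange and the fingers below 0.05 N)).
It fails at once if the spool is shifted by more than 20 mm or tipped (distance of spool from where it was at the start of the episode above 0.02 m or angle between spool's own z axis and vertical above 0.2 rad).
It fails at once if the canister is shifted by more than 20 mm or tipped (distance of canister from where it was at the start of the episode above 0.02 m or angle between canister's own z axis and vertical above 0.2 rad).
It also fails if it takes over 118 s, if anything falls off the work surface, if the arm or the gripper's body presses on something with over 40 N, if the wrist force passes 120 N, or if a joint passes its speed limit or range.

## Working session

There is one attempt and no reset: what is moved stays moved. The work goes in short steps, Python scripts to look and compute and a tool call to move; the robot and the scene stay as the last step left them, time stands still between calls to the robot, and variables do not carry over. Pictures are saved under pics/ and viewed, at most 14 in all, crops included, and the job is handed in when it is done.

Besides the shell and the picture viewer there is one more tool, called as a command line: name --argument value ..., lists and objects as JSON in quotes. arm_command: Moves the arm, as the interface text tells. Its arguments: {"type":"object","properties":{"rot":{"type":"array"},"linear":{"type":"array"},"fingers":{"type":"array"}},"required":["rot","linear","fingers"]}

```bash
mkdir -p pics; ls
python3 - <<'E'
from bench import ctrl, viewer
import cv2, numpy as np
for n in ("top","scene"):
    im,d=viewer.get_image(n); cv2.imwrite(f"pics/{n}0.png",im[:,:,::-1]); np.savez(f"{n}0.npz",im=im,d=d)
    print(n,viewer.camera_info(n), (d==0).mean())
o=ctrl.get_obs(); print({k:np.round(v,3).tolist() for k,v in o.items()})
E
```

```text
pics
top {'vfov': 45.12839232157278, 'cx': 320.1097934186614, 'cy': 236.04566844771776, 'R': array([[ 0.00148712, -0.999994  , -0.00312829],
       [-0.99798746, -0.0012858 , -0.06339856],
       [ 0.06339415,  0.00321627, -0.99798338]]), 't': array([-0.02573992,  0.55817579,  1.46958288])} 0.004114583333333333
scene {'vfov': 54.80105364743888, 'cx': 321.43338966834943, 'cy': 240.24219789966878, 'R': array([[ 0.59852053,  0.8010999 , -0.0034813 ],
       [ 0.44934553, -0.33930789, -0.82641318],
       [-0.66322075,  0.49306095, -0.5630534 ]]), 't': array([-0.32679761, -0.21317946,  1.55709399])} 0.017483723958333332
{'time': 0.1, 'qpos': [1.179, 0.131, 1.489, 0.0, 1.523, -0.085], 'joint_velocities': [0.002, -0.003, -0.002, 0.001, 0.002, 0.0], 'joint_torque': [0.002, -57.096, -50.194, -0.0, 0.008, -0.0], 'position': [0.181, 0.572, 0.244], 'tool_rot': [[-0.953, 0.302, -0.001], [0.302, 0.953, -0.002], [0.0, -0.002, -1.0]], 'wrist_force': [-0.549, 0.88, 0.596], 'torque': [0.025, 0.009, -0.009], 'grip_force': 0.0, 'grip_width': 0.085}
```

View pics/top0.png

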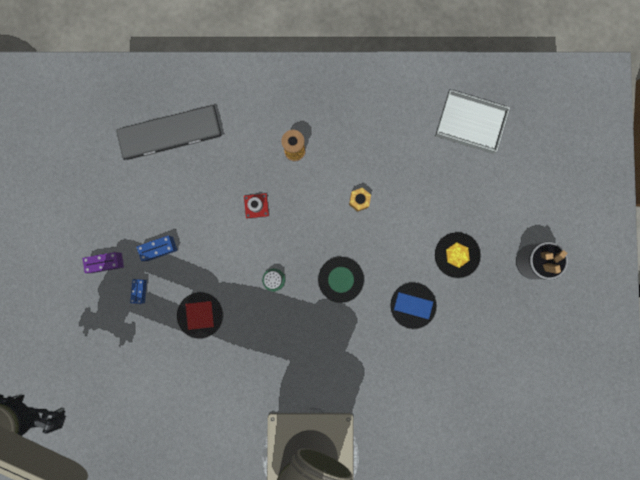

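View pics/scene0.png

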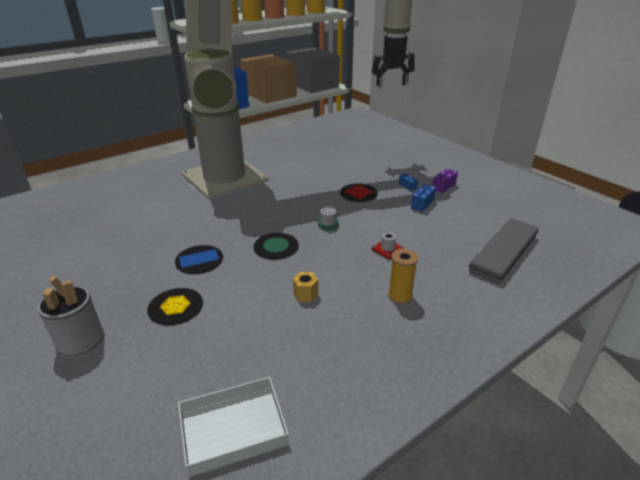

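The blue candidates in the top view are the large blue block (157,248), the small blue block (139,291) and the purple block (102,263). The slot die is the larger blue one at (157,248). The other parts and pads in the top view:
- Parts: spinneret (273,280), flange (256,205), nut (360,199).
- Pads: round (341,279), oblong (413,305), hex (458,255), square (200,315).

Next I'll check the choice in one crop and measure.

```bash
cat > h.py <<'E'
import cv2, numpy as np
from bench import ctrl, viewer
def ray(n,px,z):
    c=viewer.camera_info(n); f=240/np.tan(np.radians(c["vfov"]/2)); px=np.atleast_2d(px).astype(float)
    v=np.c_[(px[:,0]-c["cx"])/f,(px[:,1]-c["cy"])/f,np.ones(len(px))]@c["R"]; o=-c["R"].T@c["t"]
    return (o+v*((z-o[2])/v[:,2])[:,None])[:,:2]
def proj(n,X):
    c=viewer.camera_info(n); f=240/np.tan(np.radians(c["vfov"]/2)); p=c["R"]@np.array(X)+c["t"]
    return p[:2]/p[2]*f+[c["cx"],c["cy"]]
# hue range, smin, vmin
COL=dict(green=(60,95,60,20),blue=(100,122,90,40),yellow=(15,32,110,60),red=(-8,8,110,40),dark=(0,180,0,0))
def mask(im,col):
    h,s,v=[a.astype(int) for a in cv2.split(cv2.cvtColor(im,cv2.COLOR_RGB2HSV))]
    if col=="black": return (v<38)
    lo,hi,sm,vm=COL[col]; h=np.where(h>150,h-180,h) if lo<0 else h
    return (h>=lo)&(h<=hi)&(s>=sm)&(v>=vm)
def blob(im,col,seed,r=40):
    m=mask(im,col).astype(np.uint8); n,l,st,ce=cv2.connectedComponentsWithStats(m)
    k=min((i for i in range(1,n) if st[i,4]>25),key=lambda i:np.hypot(*(ce[i]-seed)))
    cs,_=cv2.findContours((l==k).astype(np.uint8),cv2.RETR_EXTERNAL,cv2.CHAIN_APPROX_NONE)
    f=np.zeros_like(m); cv2.drawContours(f,cs,-1,1,-1); return f
def shape(n,im,col,seed,z,sym):
    f=blob(im,col,seed); y,x=np.nonzero(f); p=ray(n,np.c_[x,y],z)
    c=p.mean(0); w=(p-c)@[1,1j]; a=np.angle((w**sym).sum()*(-1 if sym==4 else 1))/sym if sym else 0
    r=cv2.minAreaRect((p*1000).astype(np.float32))
    return np.r_[c*1000,np.degrees(a),r[0],r[1]].round(1),len(x)
E
python3 - <<'E'
from h import *
S={}
for n in("top","scene"): S[n]=np.load(n+"0.npz")["im"]
X=[("flange","red",(256,205),.012,4),("nut","yellow",(360,199),.046,6),("slot","blue",(157,246),.046,2),("spin","green",(273,282),.012,0),
("Psq","red",(200,315),.005,4),("Prd","green",(341,279),.005,0),("Pob","blue",(413,305),.005,2),("Phex","yellow",(458,255),.005,6)]
sc=dict(flange=(388,248),nut=(306,281),slot=(424,195),spin=(328,224),Psq=(359,191),Prd=(276,244),Pob=(199,258),Phex=(175,305))
for k,c,p,z,s in X: print(k,shape("top",S["top"],c,p,z,s),shape("scene",S["scene"],c,sc[k],z,s))
# depth clusters, top view
d=np.load("top0.npz")["d"]; c=viewer.camera_info("top"); f=240/np.tan(np.radians(c["vfov"]/2))
v,u=np.mgrid[:480,:640]; P=(np.dstack([(u-c["cx"])/f*d,(v-c["cy"])/f*d,d])-c["t"])@c["R"]
m=((P[:,:,2]>.03)&(P[:,:,2]<.2)&(v<330)&(v>60)).astype(np.uint8)
n,l,st,ce=cv2.connectedComponentsWithStats(m)
for i in range(1,n):
    if st[i,4]>20:
        q=P[l==i]; print(ce[i].round(),st[i,4],(1000*q.mean(0)).round(1),(1000*np.percentile(q[:,2],90)).round(), [np.round(t) for t in cv2.minAreaRect((q[:,:2]*1000).astype(np.float32))])
t=S["top"][160:350,70:300]; cv2.imwrite("pics/crop0.png",cv2.resize(t,None,fx=3,fy=3,interpolation=cv2.INTER_CUBIC)[:,:,::-1])
E
```

```text
flange (array([637.9, 141.8,   5.9, 638. , 141.9,  59.7,  59.4]), 521) (array([647.7, 124.7,  32.2, 644.1, 135.8,  60.6,  67.2]), 175)
nut (array([ 651. , -125.1,   -9.6,  651.3, -124.2,   53.9,   52.3]), 354) (array([ 675.6, -141.1,   26.1,  674.7, -141.6,   53.7,   98.7]), 614)
slot (array([525.8, 388.9, -72.3, 526.1, 388.9,  44.8,  94.6]), 642) (array([522.2, 373.2, -32.1, 521.8, 383.5, 102.9, 230.7]), 715)
spin (array([445.5,  89.4,   0. , 445.1,  94.8,  56.5,  54.1]), 122) (array([466.7,  80.9,   0. , 460. ,  84.9,  53.5,  51.7]), 95)
Psq (array([355. , 286.4,   6.5, 355. , 286.4,  68.2,  68.4]), 703) (array([357. , 286.9,   6.1, 356.4, 287.2,  75.1,  73.9]), 258)
Prd (array([447.1, -77.7,   0. , 447.9, -77.8,  67. ,  64.6]), 554) (array([448.7, -77.9,   0. , 449.1, -77.3,  69. ,  69.2]), 342)
Pob (array([ 380.4, -265.2,   75. ,  380.6, -265.3,   96.5,   50.2]), 724) (array([ 381.6, -265.6,   75.2,  381.3, -264.9,   97.4,   57.7]), 514)
Phex (array([ 511.5, -380.5,    4.9,  511.6, -380.8,   59.5,   64.8]), 473) (array([ 512.9, -380.9,    5.4,  512.6, -380.2,   64.5,   64.5]), 46
[... 215 characters left out ...]
.] 350 [ 650.4 -126.6   45.2] 50.0 [array([ 651., -127.]), array([56., 50.]), np.float64(50.0)]
[255. 205.] 164 [636.4 140.8  44.7] 50.0 [array([636., 141.]), array([34., 35.]), np.float64(4.0)]
[155. 249.] 576 [524.4 391.3  45. ] 49.0 [array([525., 392.]), array([41., 89.]), np.float64(19.0)]
[544. 261.] 1472 [ 492.7 -564.5  105.4] 142.0 [array([ 493., -575.]), array([90., 90.]), np.float64(25.0)]
[101. 263.] 576 [488.4 527.6  45.1] 49.0 [array([489., 529.]), array([40., 88.]), np.float64(10.0)]
[273. 280.] 237 [445.9  94.1  45.7] 49.0 [array([445.,  95.]), array([40., 43.]), np.float64(0.0)]
[137. 291.] 216 [415.9 439.2  33.6] 37.0 [array([416., 440.]), array([30., 59.]), np.float64(87.0)]
```

View pics/crop0.png

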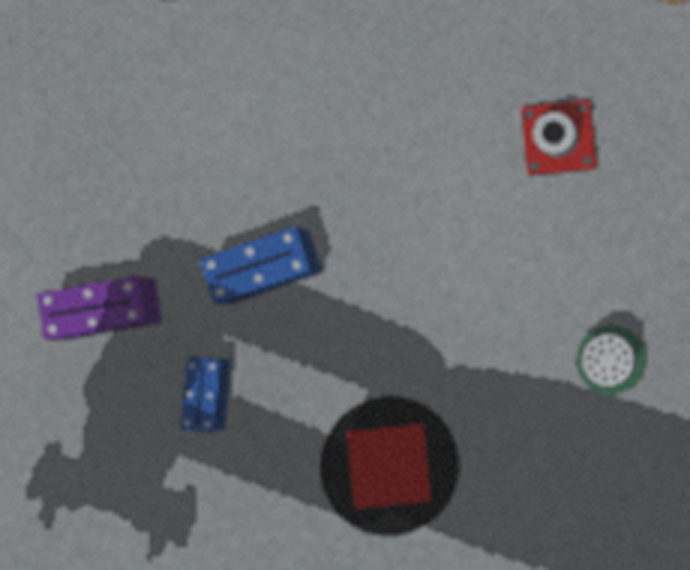

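The crop shows the full-size slot die at crop pixel (260,265). The small blue block at (205,395) and the purple block at (95,310) are decoys. I'll move the slot die first.

```bash
cat >> h.py <<'E'
def plan(x,y,z,yaw):
    "print turn about tool z (deg, done first) and then shift in tool axes (mm) to TCP target, yaw = tool y axis direction"
    o=ctrl.get_obs(); R=np.array(o["tool_rot"]); a=np.degrees(np.arctan2(R[1,1],R[0,1]))
    w=(yaw-a+90)%180-90; th=-w; t=np.radians(th)
    R2=R@cv2.Rodrigues(np.array([0,0,t]))[0]
    s=R2.T@(np.array([x,y,z])-np.array(o["position"])*1000)
    print("t",round(o["time"],2),"pos",(np.array(o["position"])*1000).round(1),"yaw",a.round(1),"q6",round(o["qpos"][5],2),"TURN",th.round(1),"SHIFT",s.round(1),"noturn",(R.T@(np.array([x,y,z])-np.array(o["position"])*1000)).round(1),"tilt",R[:2,2].round(4))
E
python3 -c "
from h import *
plan(525,391,120,18)"
```

```text
t 0.1 pos [181.  571.6 244.3] yaw 72.4 q6 -0.09 TURN 54.4 SHIFT [-277.9  271.5  124.4] noturn [-382.5  -68.   124.4] tilt [-0.0006 -0.0015]
```

arm_command --rot '[[0, 0, 9], [0, 0, 9], [0, 0, 9], [0, 0, 9], [0, 0, 9], [0, 0, 9.4], [0, 0, 0], [0, 0, 0], [0, 0, 0], [0, 0, 0], [0, 0, 0], [0, 0, 0]]' --linear '[[0, 0, 20], [0, 0, 20], [0, 0, 20], [0, 0, 20], [0, 0, 20], [0, 0, 20], [-20, 20, 0], [-40, 40, 0], [-42, 42, 0], [-42, 42, 0], [-40, 40, 0], [-40, 40, 0]]' --fingers '[85, 85, 85, 85, 85, 85, 85, 85, 85, 85, 85, 85]'

```text
time: 1.6
position: [0.4648, 0.427, 0.1248]
tool_rot: [[-0.309, 0.951, -0.001], [0.951, 0.309, -0.0], [-0.0, -0.001, -1.0]]
wrist_force: [0.8, 1.3, -0.7]
grip_width: 0.0852
grip_force: 0.0
```

```bash
python3 -c "
from h import *
plan(525,391,26,18)"
```

```text
t 1.6 pos [464.8 427.  124.8] yaw 18.0 q6 0.35 TURN 0.0 SHIFT [-52.9  46.2  98.8] noturn [-52.9  46.2  98.8] tilt [-0.0006 -0.0003]
```

arm_command --rot '[[0, 0, 0], [0, 0, 0], [0, 0, 0], [0, 0, 0], [0, 0, 0], [0, 0, 0], [0, 0, 0], [0, 0, 0], [0, 0, 0], [0, 0, 0], [0, 0, 0], [0, 0, 0]]' --linear '[[-27, 23, 0], [-26, 23, 0], [0, 0, 10], [0, 0, 25], [0, 0, 30], [0, 0, 22], [0, 0, 12], [0, 0, 0], [0, 0, 0], [0, 0, 0], [0, 0, 0], [0, 0, 0]]' --fingers '[85, 85, 85, 85, 85, 85, 85, 60, 38, 30, 30, 30]'

```text
time: 3.1
position: [0.5251, 0.393, 0.0284]
tool_rot: [[-0.309, 0.951, 0.003], [0.951, 0.309, 0.002], [0.001, 0.004, -1.0]]
wrist_force: [0.7, 0.9, 6.4]
grip_width: 0.0391
grip_force: 62.7
```

arm_command --rot '[[0, 0, 0], [0, 0, 0], [0, 0, 0], [0, 0, 6], [0, 0, 7], [0, 0, 7], [0, 0, 7], [0, 0, 6], [0, 0, 0]]' --linear '[[0, 0, -8], [0, 0, -15], [0, 0, -20], [0, 0, -20], [0, 0, -20], [0, 0, -20], [0, 0, -12], [0, 0, -5], [0, 0, 0]]' --fingers '[30, 30, 30, 30, 30, 30, 30, 30, 30]'

```text
time: 4.22
position: [0.5242, 0.3925, 0.1483]
tool_rot: [[0.258, 0.966, 0.002], [0.966, -0.258, 0.001], [0.002, 0.002, -1.0]]
wrist_force: [0.1, -0.7, -4.8]
grip_width: 0.039
grip_force: 61.7
```

```bash
python3 -c "
from h import *
plan(381,-265.3,150,-14.9);print(ctrl.get_obs()['grip_width'])"
```

```text
t 4.22 pos [524.2 392.5 148.3] yaw -14.9 q6 0.83 TURN -0.0 SHIFT [-672.5   30.8   -2.8] noturn [-672.5   31.2   -2.8] tilt [0.002  0.0013]
0.039030183542871265
```

arm_command --rot '[[0, 0, 0], [0, 0, 0], [0, 0, 0], [0, 0, 0], [0, 0, 0], [0, 0, 0], [0, 0, 0], [0, 0, 0], [0, 0, 0], [0, 0, 0], [0, 0, 0], [0, 0, 0]]' --linear '[[-25, 1, 0], [-45, 2, 0], [-50, 2.5, 0], [-50, 2.5, 0], [-50, 2.5, 0], [-50, 2.5, 0], [-50, 2.5, 0], [-50, 2.5, 0], [-50, 2.5, 0], [-50, 2.5, 0], [-50, 2.5, 0], [-50, 2.5, 0]]' --fingers '[30, 30, 30, 30, 30, 30, 30, 30, 30, 30, 30, 30]'

```text
time: 5.72
position: [0.4028, -0.1673, 0.1468]
tool_rot: [[0.256, 0.967, 0.001], [0.967, -0.256, -0.0], [-0.0, 0.001, -1.0]]
wrist_force: [1.6, 0.3, -4.2]
grip_width: 0.0396
grip_force: 61.6
```

arm_command --rot '[[0, 0, 0], [0, 0, 0], [0, 0, 0], [0, 0, 0], [0, 0, 0]]' --linear '[[-50, 2, 0], [-35, 1, 0], [-17, 0, 0], [0, 0, 0], [0, 0, 0]]' --fingers '[30, 30, 30, 30, 30]'

```text
time: 6.35
position: [0.3801, -0.2641, 0.1462]
tool_rot: [[0.257, 0.966, -0.0], [0.966, -0.257, 0.001], [0.001, -0.0, -1.0]]
wrist_force: [-0.3, -0.3, -4.7]
grip_width: 0.0395
grip_force: 61.6
```

Run:
```python
from h import *
plan(381,-265.3,35,-14.9);print(ctrl.get_obs()['grip_width'])
```

```text
t 6.35 pos [ 380.1 -264.1  146.2] yaw -14.9 q6 -0.46 TURN -0.0 SHIFT [ -1.    1.2 111.2] noturn [ -1.    1.2 111.2] tilt [-0.0001  0.0008]
0.03949239312050286
```

arm_command --rot '[[0, 0, 0], [0, 0, 0], [0, 0, 0], [0, 0, 0], [0, 0, 0], [0, 0, 0], [0, 0, 0], [0, 0, 0], [0, 0, 0], [0, 0, 0]]' --linear '[[-0.5, 1, 15], [-0.5, 0, 28], [0, 0, 28], [0, 0, 20], [0, 0, 10], [0, 0, 5], [0, 0, 3], [0, 0, 2], [0, 0, 0], [0, 0, 0]]' --fingers '[30, 30, 30, 30, 30, 30, 30, 30, 30, 30]'

```text
time: 7.6
position: [0.3808, -0.2665, 0.0357]
tool_rot: [[0.259, 0.966, 0.001], [0.966, -0.259, -0.0], [-0.0, 0.001, -1.0]]
wrist_force: [-0.4, 0.3, -4.2]
grip_width: 0.0389
grip_force: 61.7
```

Still hanging by about 2 mm, so I'll lower a little more and then release.

arm_command --rot '[[0, 0, 0], [0, 0, 0], [0, 0, 0], [0, 0, 0]]' --linear '[[0, 0, 1], [0, 0, 1], [0, 0, 0.5], [0, 0, 0]]' --fingers '[30, 30, 30, 30]'

```text
time: 8.1
position: [0.3807, -0.2664, 0.0333]
tool_rot: [[0.258, 0.966, -0.0], [0.966, -0.258, -0.0], [-0.0, -0.0, -1.0]]
wrist_force: [-4.3, 2.7, 6.2]
grip_width: 0.0392
grip_force: 62.6
```

arm_command --rot '[[0, 0, 0], [0, 0, 0], [0, 0, 0], [0, 0, 0], [0, 0, 0], [0, 0, 0], [0, 0, 5], [0, 0, 7], [0, 0, 7], [0, 0, 5.7]]' --linear '[[0, 0, 0], [0, 0, 0], [0, 0, 0], [0, 0, -10], [0, 0, -20], [0, 0, -25], [0, 0, -20], [0, 0, -15], [0, 0, -5], [0, 0, 0]]' --fingers '[46, 58, 70, 80, 85, 85, 85, 85, 85, 85]'

```text
time: 9.35
position: [0.3812, -0.2668, 0.1294]
tool_rot: [[0.641, 0.767, 0.002], [0.767, -0.641, -0.001], [-0.0, 0.002, -1.0]]
wrist_force: [0.1, -0.1, 0.3]
grip_width: 0.0853
grip_force: 0.0
```

Run:
```python
from h import *
plan(651,-126,125,-39.6)
```

```text
t 9.35 pos [ 381.2 -266.8  129.4] yaw -39.9 q6 -0.02 TURN -0.3 SHIFT [280.5 118.2   4.6] noturn [281.  116.8   4.6] tilt [ 0.0017 -0.0015]
```

arm_command --rot '[[0, 0, 0], [0, 0, 0], [0, 0, 0], [0, 0, 0], [0, 0, 0], [0, 0, 0], [0, 0, 0], [0, 0, 0], [0, 0, 0]]' --linear '[[20, 8, 0], [46, 19, 0], [46, 19, 0], [46, 19, 0], [46, 19, 0], [46, 19, 0], [30.5, 14, 0], [0, 0, 0], [0, 0, 0]]' --fingers '[85, 85, 85, 85, 85, 85, 85, 85, 85]'

```text
time: 10.48
position: [0.6493, -0.1253, 0.1279]
tool_rot: [[0.638, 0.77, -0.001], [0.77, -0.638, -0.0], [-0.001, -0.0, -1.0]]
wrist_force: [-0.1, 0.2, -0.4]
grip_width: 0.0847
grip_force: 0.0
```

Run:
```python
from h import *
plan(651,-126,26,-39.6)
im,d=viewer.get_image("top"); cv2.imwrite("pics/t1.png",cv2.resize(im[150:350,310:510],None,fx=3,fy=3)[:,:,::-1])
print(shape("top",im,"blue",(413,305),.051,2),"want 380.8 -265.3 75.1")
```

```text
t 10.47 pos [ 649.3 -125.3  127.9] yaw -39.7 q6 0.42 TURN -0.1 SHIFT [  0.6   1.8 101.9] noturn [  0.7   1.8 101.9] tilt [-0.0006 -0.0002]
(array([ 382. , -260.7,   74.3,  382. , -261. ,   99.2,   47.6]), 759) want 380.8 -265.3 75.1
```

View pics/t1.png

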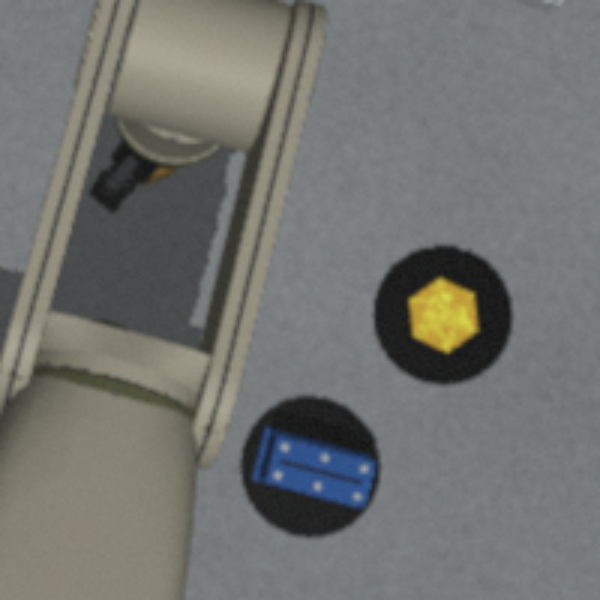

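The die sits slightly toward the right end of its pad; the blue strip at crop (258,455) is exposed paint. I'll measure the offset from depth.

```bash
cat >> h.py <<'E'
def tops(d,zlo=.03,zhi=.07):
    c=viewer.camera_info("top"); f=240/np.tan(np.radians(c["vfov"]/2))
    v,u=np.mgrid[:480,:640]; P=(np.dstack([(u-c["cx"])/f*d,(v-c["cy"])/f*d,d])-c["t"])@c["R"]
    n,l,st,ce=cv2.connectedComponentsWithStats(((P[:,:,2]>zlo)&(P[:,:,2]<zhi)&(v>150)&(v<330)).astype(np.uint8))
    for i in range(1,n):
        if 100<st[i,4]<900:
            q=P[l==i]; q=q[q[:,2]>.038]; w=(q[:,:2]-q[:,:2].mean(0))@[1,1j]; r=cv2.minAreaRect((q[:,:2]*1000).astype(np.float32))
            print("px",ce[i].round(),st[i,4],"mean",(1000*q.mean(0)).round(1),"rect",np.round(r[0],1),np.round(r[1],1),"ang2,4,6",[round(np.degrees(np.angle((w**k).sum())/k),1) for k in (2,4,6)])
E
python3 - <<'E'
from h import *
im,d=viewer.get_image("top"); tops(d)
print(shape("scene",viewer.get_image("scene")[0],"blue",(199,250),.051,2))
# circle of the black pad, from the rim
m=((im.max(2)<45)|mask(im,"blue"))[260:350,365:460].astype(np.uint8)
cs,_=cv2.findContours(m,cv2.RETR_EXTERNAL,cv2.CHAIN_APPROX_NONE); c=max(cs,key=cv2.contourArea); (x,y),r=cv2.minEnclosingCircle(c); print(ray("top",(x+365,y+260),.005)*1000,r)
E
```

```text
px [132. 153.] 113 mean [769.1 462.6  39.4] rect [766.9 452.5] [57.1 15.3] ang2,4,6 [np.float64(-82.5), np.float64(6.6), np.float64(-23.2)]
px [255. 205.] 164 mean [636.9 141.2  45.3] rect [637.3 141.1] [33.6 34.5] ang2,4,6 [np.float64(85.5), np.float64(1.6), np.float64(23.9)]
px [526. 263.] 191 mean [ 490.4 -541.3   54. ] rect [ 491.9 -549.6] [88.1 39.5] ang2,4,6 [np.float64(6.2), np.float64(12.5), np.float64(-24.8)]
px [101. 263.] 578 mean [488.5 528.4  45.6] rect [488.9 528.8] [40.6 88.8] ang2,4,6 [np.float64(-80.2), np.float64(9.3), np.float64(12.1)]
px [273. 280.] 241 mean [445.5  94.4  45.8] rect [445.5  94.5] [41.3 41.2] ang2,4,6 [np.float64(86.0), np.float64(0.2), np.float64(26.5)]
px [137. 291.] 207 mean [409.7 435.5  39.2] rect [409.7 436. ] [19.  44.9] ang2,4,6 [np.float64(5.8), np.float64(21.8), np.float64(20.8)]
px [416. 307.] 564 mean [ 378.4 -266.2   50.4] rect [ 378.2 -266.8] [86.6 40. ] ang2,4,6 [np.float64(75.6), np.float64(-13.8), np.float64(-16.0)]
(array([ 419.1, -278.7,  -20. ,  415.4, -277.6,   90.9,  110.2]), 953)
[[ 381.33257973 -265.10227632]] 22.615324020385742
```

The die is at (378.3,-266.5) with yaw 75.6. Its pad is at (381,-265.2) with yaw 75.1, so it is about 3 mm off, which is fine. Next is the nut.

arm_command --rot '[[0, 0, 0], [0, 0, 0], [0, 0, 0], [0, 0, 0], [0, 0, 0], [0, 0, 0], [0, 0, 0], [0, 0, 0], [0, 0, 0], [0, 0, 0], [0, 0, 0], [0, 0, 0]]' --linear '[[0.7, 1.8, 10], [0, 0, 25], [0, 0, 30], [0, 0, 22], [0, 0, 13], [0, 0, 0], [0, 0, 0], [0, 0, 0], [0, 0, 0], [0, 0, 0], [0, 0, -6], [0, 0, -12]]' --fingers '[85, 85, 85, 85, 85, 85, 68, 50, 38, 38, 38, 38]'

```text
time: 12.12
position: [0.6503, -0.1253, 0.0449]
tool_rot: [[0.638, 0.77, -0.003], [0.77, -0.638, 0.001], [-0.001, -0.003, -1.0]]
wrist_force: [-0.5, -0.1, -3.5]
grip_width: 0.0491
grip_force: 63.0
```

Run:
```python
from h import *
plan(512,-380.6,150,-24.9); print(ctrl.get_obs()['grip_width'])
```

```text
t 12.12 pos [ 650.3 -125.3   44.9] yaw -39.7 q6 0.42 TURN -14.8 SHIFT [-289.8  -18.3 -104.9] noturn [-284.9   56.2 -104.9] tilt [-0.0029  0.0008]
0.04907580264778079
```

arm_command --rot '[[0, 0, 0], [0, 0, 0], [0, 0, -5], [0, 0, -5], [0, 0, -4.8], [0, 0, 0], [0, 0, 0], [0, 0, 0], [0, 0, 0], [0, 0, 0], [0, 0, 0], [0, 0, 0]]' --linear '[[0, 0, -20], [0, 0, -25], [0, 0, -25], [0, 0, -25], [0, 0, -10], [-22, -1.3, 0], [-45, -3, 0], [-50, -3, 0], [-50, -3, 0], [-50, -3, 0], [-45, -3, 0], [-27.5, -2, 0]]' --fingers '[38, 38, 38, 38, 38, 38, 38, 38, 38, 38, 38, 38]'

```text
time: 13.62
position: [0.5107, -0.3833, 0.151]
tool_rot: [[0.424, 0.906, -0.001], [0.906, -0.424, -0.0], [-0.001, -0.001, -1.0]]
wrist_force: [0.1, -0.5, -3.6]
grip_width: 0.0493
grip_force: 63.1
```

arm_command --rot '[[0, 0, 0], [0, 0, 0]]' --linear '[[0, 0, 0], [0, 0, 0]]' --fingers '[38, 38]'

```text
time: 13.88
position: [0.5126, -0.3807, 0.1508]
tool_rot: [[0.422, 0.907, -0.0], [0.907, -0.422, 0.001], [0.0, -0.0, -1.0]]
wrist_force: [-0.1, -0.3, -3.9]
grip_width: 0.0492
grip_force: 63.1
```

Run:
```python
from h import *
plan(512,-380.6,33,-24.9); print(ctrl.get_obs()['grip_width'])
```

```text
t 13.88 pos [ 512.6 -380.7  150.8] yaw -25.0 q6 -0.28 TURN -0.1 SHIFT [ -0.2  -0.6 117.8] noturn [ -0.2  -0.6 117.8] tilt [-0.0003  0.0005]
0.049169380783951486
```

arm_command --rot '[[0, 0, 0], [0, 0, 0], [0, 0, 0], [0, 0, 0], [0, 0, 0], [0, 0, 0], [0, 0, 0], [0, 0, 0], [0, 0, 0], [0, 0, 0], [0, 0, 0]]' --linear '[[0, 0, 15], [0, 0, 28], [0, 0, 28], [0, 0, 22], [0, 0, 12], [0, 0, 6], [0, 0, 3], [0, 0, 1.5], [0, 0, 0.5], [0, 0, 0], [0, 0, 0]]' --fingers '[38, 38, 38, 38, 38, 38, 38, 38, 38, 38, 38]'

```text
time: 15.25
position: [0.5133, -0.3808, 0.0351]
tool_rot: [[0.421, 0.907, 0.0], [0.907, -0.421, -0.0], [-0.0, 0.0, -1.0]]
wrist_force: [-0.1, -0.0, -3.3]
grip_width: 0.0494
grip_force: 63.1
```

arm_command --rot '[[0, 0, 0], [0, 0, 0], [0, 0, 0], [0, 0, 0]]' --linear '[[0, 0, 1], [0, 0, 1], [0, 0, 0.7], [0, 0, 0]]' --fingers '[38, 38, 38, 38]'

```text
time: 15.75
position: [0.5136, -0.3811, 0.0346]
tool_rot: [[0.421, 0.907, 0.001], [0.907, -0.421, -0.001], [-0.0, 0.001, -1.0]]
wrist_force: [-7.5, 5.4, 13.8]
grip_width: 0.0493
grip_force: 65.2
```

arm_command --rot '[[0, 0, 0], [0, 0, 0], [0, 0, 0], [0, 0, 0], [0, 0, 0], [0, 0, 0], [0, 0, 0], [0, 0, 0], [0, 0, 0], [0, 0, 0], [0, 0, 0]]' --linear '[[0, 0, 0], [0, 0, 0], [0, 0, 0], [0, 0, -10], [0, 0, -25], [0, 0, -30], [0, 0, -28], [20, -4, 0], [40, -8, 0], [48, -10, 0], [48, -10, 0]]' --fingers '[56, 66, 76, 85, 85, 85, 85, 85, 85, 85, 85]'

```text
time: 17.12
position: [0.5494, -0.2232, 0.1241]
tool_rot: [[0.421, 0.907, -0.001], [0.907, -0.421, 0.001], [0.0, -0.001, -1.0]]
wrist_force: [1.3, 0.2, 0.1]
grip_width: 0.0849
grip_force: 0.0
```

arm_command --rot '[[0, 0, 0], [0, 0, 0], [0, 0, 0], [0, 0, 0], [0, 0, 0], [0, 0, 0], [0, 0, 0], [0, 0, 0], [0, 0, 0], [0, 0, 0], [0, 0, 0]]' --linear '[[48, -10, 0], [48, -10, 0], [48, -10, 0], [48, -10, 0], [48, -10, 0], [48, -10, 0], [45, -9, 0], [25, -5, 0], [12, -2, 0], [0, 0, 0], [0, 0, 0]]' --fingers '[85, 85, 85, 85, 85, 85, 85, 85, 85, 85, 85]'

```text
time: 18.5
position: [0.6362, 0.1409, 0.1248]
tool_rot: [[0.421, 0.907, -0.001], [0.907, -0.421, -0.0], [-0.001, -0.0, -1.0]]
wrist_force: [0.2, -0.6, -0.3]
grip_width: 0.0851
grip_force: 0.0
```

Run:
```python
from h import *
plan(637,141.5,30,-25)
im,d=viewer.get_image("top"); tops(d)
```

```text
t 18.5 pos [636.2 140.9 124.8] yaw -24.9 q6 0.57 TURN 0.1 SHIFT [ 0.9  0.5 94.8] noturn [ 0.9  0.5 94.8] tilt [-0.0006 -0.0005]
px [133. 153.] 119 mean [769.6 458.5  39.2] rect [768.1 453.5] [11.  59.4] ang2,4,6 [np.float64(-83.1), np.float64(5.7), np.float64(-24.7)]
px [461. 254.] 383 mean [ 511.  -380.4   50.1] rect [ 511.6 -380.9] [55.7 50.6] ang2,4,6 [np.float64(-65.6), np.float64(-28.3), np.float64(5.9)]
px [526. 262.] 180 mean [ 490.4 -540.8   52.8] rect [ 491.8 -549.6] [88.  39.5] ang2,4,6 [np.float64(4.4), np.float64(0.8), np.float64(-24.7)]
px [101. 263.] 587 mean [488.3 528.7  45.5] rect [488.5 529.8] [40.2 88.8] ang2,4,6 [np.float64(-80.4), np.float64(9.2), np.float64(11.6)]
px [137. 291.] 227 mean [418.4 435.9  38.9] rect [415.5 436.5] [57.1 24.4] ang2,4,6 [np.float64(-5.4), np.float64(-10.3), np.float64(-7.5)]
px [416. 307.] 571 mean [ 378.5 -266.    50.5] rect [ 378.3 -266.6] [86.4 39.8] ang2,4,6 [np.float64(75.5), np.float64(-14.1), np.float64(-15.4)]
```

The nut is placed at (511.2,-380.6), yaw 5.9, within 1 mm of its pad. Now the flange.

arm_command --rot '[[0, 0, 0], [0, 0, 0], [0, 0, 0], [0, 0, 0], [0, 0, 0], [0, 0, 0], [0, 0, 0], [0, 0, 0], [0, 0, 0], [0, 0, 0], [0, 0, 0], [0, 0, 0]]' --linear '[[0.9, 0.5, 10], [0, 0, 25], [0, 0, 27], [0, 0, 20], [0, 0, 11], [0, 0, 0], [0, 0, 0], [0, 0, 0], [0, 0, 0], [0, 0, 0], [0, 0, 0], [0, 0, -5]]' --fingers '[85, 85, 85, 85, 85, 85, 65, 45, 27, 26, 26, 26]'

```text
time: 20.05
position: [0.6365, 0.1425, 0.0365]
tool_rot: [[0.421, 0.907, -0.002], [0.907, -0.421, -0.0], [-0.001, -0.001, -1.0]]
wrist_force: [-0.7, 0.1, -3.9]
grip_width: 0.0342
grip_force: 60.2
```

Run:
```python
from h import *
plan(355.5,286.5,150,-25); print(ctrl.get_obs()['grip_width'])
```

```text
t 20.05 pos [636.5 142.5  36.5] yaw -24.9 q6 0.58 TURN 0.1 SHIFT [  11.6 -315.7 -113.1] noturn [  12.3 -315.7 -113.1] tilt [-0.0017 -0.0002]
0.03419877801402892
```

arm_command --rot '[[0, 0, 0], [0, 0, 0], [0, 0, 0], [0, 0, 0], [0, 0, 0], [0, 0, 0], [0, 0, 0], [0, 0, 0], [0, 0, 0], [0, 0, 0], [0, 0, 0], [0, 0, 0]]' --linear '[[0, 0, -12], [0, 0, -25], [0, 0, -28], [0, 0, -25], [0, -20, -10], [1.5, -40, 0], [1.5, -46, 0], [2, -46, 0], [2, -46, 0], [2, -46, 0], [2, -42, 0], [1, -29.7, 0]]' --fingers '[26, 26, 26, 26, 26, 26, 26, 26, 26, 26, 26, 26]'

```text
time: 21.55
position: [0.3541, 0.2868, 0.1374]
tool_rot: [[0.42, 0.908, -0.0], [0.908, -0.42, 0.0], [0.0, -0.0, -1.0]]
wrist_force: [0.5, 0.3, -4.2]
grip_width: 0.0344
grip_force: 60.7
```

arm_command --rot '[[0, 0, 0], [0, 0, 0]]' --linear '[[0, 0, 0], [0, 0, 0]]' --fingers '[26, 26]'

```text
time: 21.8
position: [0.3564, 0.2862, 0.1375]
tool_rot: [[0.42, 0.907, 0.001], [0.907, -0.42, 0.0], [0.001, 0.001, -1.0]]
wrist_force: [0.1, -1.0, -3.8]
grip_width: 0.0346
grip_force: 60.8
```

Run:
```python
from h import *
plan(355.5,286.5,38,-25); print(ctrl.get_obs()['grip_width'])
```

```text
t 21.8 pos [356.4 286.2 137.5] yaw -24.8 q6 1.0 TURN 0.2 SHIFT [-0.2 -1.  99.5] noturn [-0.2 -1.  99.5] tilt [0.0009 0.0001]
0.03457632814393237
```

arm_command --rot '[[0, 0, 0], [0, 0, 0], [0, 0, 0], [0, 0, 0], [0, 0, 0], [0, 0, 0], [0, 0, 0], [0, 0, 0], [0, 0, 0], [0, 0, 0], [0, 0, 0]]' --linear '[[0, -1, 12], [0, 0, 25], [0, 0, 25], [0, 0, 18], [0, 0, 10], [0, 0, 5], [0, 0, 2.5], [0, 0, 1], [0, 0, 1], [0, 0, 0], [0, 0, 0]]' --fingers '[26, 26, 26, 26, 26, 26, 26, 26, 26, 26, 26]'

```text
time: 23.18
position: [0.3555, 0.287, 0.0385]
tool_rot: [[0.421, 0.907, 0.001], [0.907, -0.421, 0.001], [0.001, 0.001, -1.0]]
wrist_force: [-3.3, -2.3, 5.6]
grip_width: 0.0344
grip_force: 61.5
```

arm_command --rot '[[0, 0, 0], [0, 0, 0], [0, 0, 0], [0, 0, 0], [0, 0, 0], [0, 0, 0], [0, 0, 0]]' --linear '[[0, 0, 0], [0, 0, 0], [0, 0, 0], [0, 0, -10], [0, 0, -22], [0, 0, -30], [0, 0, -25]]' --fingers '[42, 54, 66, 78, 85, 85, 85]'

```text
time: 24.05
position: [0.3554, 0.2869, 0.1265]
tool_rot: [[0.421, 0.907, 0.001], [0.907, -0.421, 0.001], [0.001, 0.001, -1.0]]
wrist_force: [-0.0, 0.6, -0.4]
grip_width: 0.0852
grip_force: 0.0
```

arm_command --rot '[[0, 0, 0], [0, 0, 0], [0, 0, 0], [0, 0, 0], [0, 0, 0], [0, 0, 0], [0, 0, 0], [0, 0, 0]]' --linear '[[-14, 17, 0], [-28, 33, 0], [-34, 40, 0], [-34, 40, 0], [-20, 24, 0], [-7, 8, 0], [0, 0, 0], [0, 0, 0]]' --fingers '[85, 85, 85, 85, 85, 85, 85, 85]'

```text
time: 25.05
position: [0.444, 0.0952, 0.1247]
tool_rot: [[0.42, 0.908, -0.0], [0.908, -0.42, 0.0], [0.0, -0.0, -1.0]]
wrist_force: [-0.1, -0.8, -0.2]
grip_width: 0.0852
grip_force: 0.0
```

Run:
```python
from h import *
plan(445.3,94.4,31,-25)
im,d=viewer.get_image("top"); tops(d)
print(shape("top",im,"red",(200,315),.017,4))
```

```text
t 25.05 pos [444.   95.2 124.7] yaw -24.8 q6 0.53 TURN 0.2 SHIFT [-0.2  1.6 93.7] noturn [-0.2  1.6 93.7] tilt [-0.0002  0.0004]
px [132. 153.] 121 mean [769.8 451.6  38.9] rect [770.1 445.7] [11.9 69.1] ang2,4,6 [np.float64(-79.2), np.float64(8.8), np.float64(-22.4)]
px [461. 254.] 380 mean [ 511.2 -380.2   49.8] rect [ 511.2 -380.8] [55.4 49.8] ang2,4,6 [np.float64(-86.1), np.float64(-17.6), np.float64(5.9)]
px [526. 263.] 193 mean [ 489.9 -540.6   54.3] rect [ 491.4 -548.6] [88.1 39.6] ang2,4,6 [np.float64(5.1), np.float64(2.5), np.float64(-24.2)]
px [101. 263.] 581 mean [488.5 528.3  45.5] rect [488.7 528.9] [40.8 89.3] ang2,4,6 [np.float64(-80.2), np.float64(9.5), np.float64(11.3)]
px [137. 292.] 213 mean [417.3 438.4  39.6] rect [414.6 438. ] [25.3 55.8] ang2,4,6 [np.float64(-3.2), np.float64(-6.6), np.float64(-16.7)]
px [416. 307.] 569 mean [ 378.4 -266.    50.3] rect [ 378.4 -266.5] [87.6 39.9] ang2,4,6 [np.float64(75.8), np.float64(-13.3), np.float64(-17.1)]
px [196. 317.] 182 mean [353.8 285.   50.5] rect [353.2 285.6] [35.3 33.4] ang2,4,6 [np.float64(-68.4), np.float64(-15.9), np.float64(6.0)]
(array([355.7, 286.8,   5.1, 355.2, 286. ,  68.1,  65.2]), 668)
```

The flange is at (354,285.5), yaw about 5–6, against its pad at (355.5,286.5), yaw 6.4. That leaves the spinneret.

arm_command --rot '[[0, 0, 0], [0, 0, 0], [0, 0, 0], [0, 0, 0], [0, 0, 0], [0, 0, 0], [0, 0, 0], [0, 0, 0], [0, 0, 0], [0, 0, 0], [0, 0, 0], [0, 0, -5]]' --linear '[[0, 1.6, 10], [0, 0, 25], [0, 0, 27], [0, 0, 20], [0, 0, 11], [0, 0, 0], [0, 0, 0], [0, 0, 0], [0, 0, 0], [0, 0, 0], [0, 0, 0], [0, 0, -5]]' --fingers '[85, 85, 85, 85, 85, 85, 65, 48, 34, 34, 34, 34]'

```text
time: 26.6
position: [0.4455, 0.0935, 0.0365]
tool_rot: [[0.339, 0.941, -0.001], [0.941, -0.339, -0.0], [-0.0, -0.001, -1.0]]
wrist_force: [-0.9, -0.7, -3.0]
grip_width: 0.0428
grip_force: 61.2
```

Run:
```python
from h import *
plan(447.5,-77.8,130,-20); print(ctrl.get_obs()['grip_width'])
```

```text
t 26.6 pos [445.5  93.5  36.5] yaw -19.8 q6 0.44 TURN 0.2 SHIFT [-160.3   60.4  -93.5] noturn [-160.5   59.9  -93.5] tilt [-0.0006 -0.0001]
0.042758722267094054
```

arm_command --rot '[[0, 0, 0], [0, 0, 0], [0, 0, 0], [0, 0, 0], [0, 0, 0], [0, 0, 0], [0, 0, 0], [0, 0, 0], [0, 0, 0], [0, 0, 0], [0, 0, 0]]' --linear '[[0, 0, -12], [0, 0, -22], [0, 0, -25], [0, 0, -15], [-15, 6, 0], [-35, 13, 0], [-40, 15, 0], [-40, 15, 0], [-30.5, 11, 0], [0, 0, 0], [0, 0, 0]]' --fingers '[34, 34, 34, 34, 34, 34, 34, 34, 34, 34, 34]'

```text
time: 27.98
position: [0.4469, -0.0779, 0.1097]
tool_rot: [[0.341, 0.94, -0.002], [0.94, -0.341, 0.001], [0.0, -0.002, -1.0]]
wrist_force: [0.6, 0.1, -3.4]
grip_width: 0.0423
grip_force: 61.6
```

Run:
```python
from h import *
plan(447.5,-77.8,38,-19.8); print(ctrl.get_obs()['grip_width'])
```

```text
t 27.98 pos [446.9 -77.9 109.7] yaw -20.0 q6 0.06 TURN -0.2 SHIFT [ 0.3  0.7 71.7] noturn [ 0.3  0.7 71.7] tilt [-0.0016  0.0007]
0.042294706203720965
```

arm_command --rot '[[0, 0, 0], [0, 0, 0], [0, 0, 0], [0, 0, 0], [0, 0, 0], [0, 0, 0], [0, 0, 0], [0, 0, 0], [0, 0, 0]]' --linear '[[0, 0.7, 12], [0, 0, 22], [0, 0, 18], [0, 0, 10], [0, 0, 5], [0, 0, 2.5], [0, 0, 1], [0, 0, 1], [0, 0, 0]]' --fingers '[34, 34, 34, 34, 34, 34, 34, 34, 34]'

```text
time: 29.1
position: [0.4485, -0.0781, 0.0393]
tool_rot: [[0.34, 0.94, 0.0], [0.94, -0.34, -0.0], [0.0, 0.0, -1.0]]
wrist_force: [0.1, 0.0, -3.5]
grip_width: 0.0424
grip_force: 61.6
```

arm_command --rot '[[0, 0, 0], [0, 0, 0], [0, 0, 0], [0, 0, 0]]' --linear '[[0, 0, 1.2], [0, 0, 1], [0, 0, 0.7], [0, 0, 0]]' --fingers '[34, 34, 34, 34]'

```text
time: 29.6
position: [0.4486, -0.0781, 0.0378]
tool_rot: [[0.34, 0.94, -0.0], [0.94, -0.34, -0.0], [-0.0, -0.0, -1.0]]
wrist_force: [-10.7, 1.7, 16.1]
grip_width: 0.0424
grip_force: 63.8
```

Contact. I'll release, lift, and shift away to the left for a clear look.

arm_command --rot '[[0, 0, 0], [0, 0, 0], [0, 0, 0], [0, 0, 0], [0, 0, 0], [0, 0, 0], [0, 0, 0], [0, 0, 0], [0, 0, 0], [0, 0, 0], [0, 0, 0], [0, 0, 0]]' --linear '[[0, 0, 0], [0, 0, 0], [0, 0, 0], [0, 0, -10], [0, 0, -22], [0, 0, -35], [0, 0, -35], [20, 0, -10], [40, 0, 0], [45, 0, 0], [45, 0, 0], [30, 0, 0]]' --fingers '[52, 62, 72, 80, 85, 85, 85, 85, 85, 85, 85, 85]'

```text
time: 31.1
position: [0.5101, 0.0931, 0.149]
tool_rot: [[0.339, 0.941, 0.001], [0.941, -0.339, 0.0], [0.001, 0.001, -1.0]]
wrist_force: [0.1, -0.3, 0.1]
grip_width: 0.0852
grip_force: 0.0
```

arm_command --rot '[[0, 0, 0], [0, 0, 0], [0, 0, 0], [0, 0, 0]]' --linear '[[0, 0, 0], [0, 0, 0], [0, 0, 0], [0, 0, 0]]' --fingers '[85, 85, 85, 85]'

```text
time: 31.6
position: [0.5095, 0.0905, 0.1483]
tool_rot: [[0.341, 0.94, 0.0], [0.94, -0.341, -0.0], [-0.0, 0.0, -1.0]]
wrist_force: [-0.2, 0.1, 0.8]
grip_width: 0.0849
grip_force: 0.0
```

Run:
```python
from h import *
im,d=viewer.get_image("top"); tops(d)
cv2.imwrite("pics/fin.png",cv2.resize(im[100:350,80:600],None,fx=1.5,fy=1.5)[:,:,::-1]); print(ctrl.get_obs()['time'])
```

```text
px [132. 153.] 124 mean [769.2 464.4  39.5] rect [771.7 461.4] [14.1 42.1] ang2,4,6 [np.float64(-81.0), np.float64(8.5), np.float64(-23.8)]
px [461. 254.] 384 mean [ 511.1 -380.3   50.3] rect [ 510.8 -381.7] [56.9 50.3] ang2,4,6 [np.float64(-78.4), np.float64(16.3), np.float64(6.4)]
px [526. 262.] 187 mean [ 491.3 -541.7   53.8] rect [ 491.9 -549.5] [88.4 39.6] ang2,4,6 [np.float64(4.1), np.float64(7.0), np.float64(-25.8)]
px [101. 263.] 580 mean [488.4 528.6  45.8] rect [488.8 528. ] [40.5 87.7] ang2,4,6 [np.float64(-79.3), np.float64(11.7), np.float64(7.3)]
px [341. 280.] 242 mean [446.8 -76.6  50.7] rect [446.8 -76.8] [41.9 41.8] ang2,4,6 [np.float64(-5.3), np.float64(-25.7), np.float64(6.2)]
px [137. 291.] 229 mean [410.3 437.5  39.3] rect [408.7 438.7] [26.3 42.7] ang2,4,6 [np.float64(-6.3), np.float64(21.8), np.float64(5.9)]
px [416. 307.] 567 mean [ 378.5 -266.1   50.7] rect [ 378.3 -266.6] [87.2 39.9] ang2,4,6 [np.float64(75.6), np.float64(-14.1), np.float64(-14.9)]
px [196. 317.] 180 mean [353.7 285.3  50.5] rect [353.  285.9] [34.  34.1] ang2,4,6 [np.float64(-72.6), np.float64(3.7), np.float64(-1.8)]
31.65
```

View pics/fin.png

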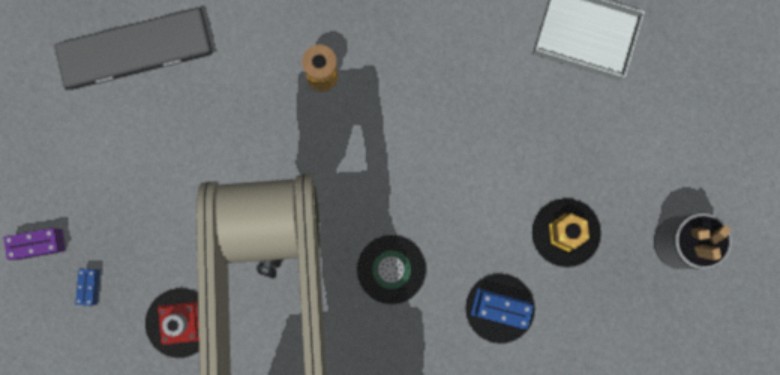

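The final picture shows all four parts on their own pads: flange (175,323), spinneret (391,268), die (502,309) and nut (570,231). Each is upright and within about 3 mm of its pad centre. The spool (320,65) and canister (703,240) stand where they were, and the gripper is clear.

```bash
python3 -c "
from bench import ctrl
print(ctrl.job_done())"
```

```text
the job is handed in; nothing more can be done
None
```

I placed the spinneret, slot die, clamp nut and flange on their own pads, each measured within about 3 mm of centre and lined up, released them all, left the spool and canister where they stood, and handed the job in at about 32 s; no verdict came back.

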